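Set the extractor hood to full before grilling

TASK

The arepas are about to go on the griddle, so get the extractor hood going from its control console: flick the lamp on with the toggle next to the fan lever (the inner of the two, pushed up the slope), and push the fan lever along its slot, past the first click, right home against its second stop, without ramming it. Do it with pushes of the fingertips, pinching neither; leave the outer toggle as it is and everything on the worktop where it stands.

Things in the scene. Friction and masses are not known exactly. Their poses are not given: they have to be found in the camera images.
- console: Hood control console, a white wedge-shaped box screwed to the worktop (cannot move): 280 mm long (its y), 120 mm deep (its x), turned by up to 0.5 rad. Origin: centre of its underside, z up. Front edge (-x) 36 mm high, back edge 68 mm; the control face between slopes 0.26 rad (15 degrees), facing up and to -x. From -y to +y along the middle of the face: fan lever, inner toggle, outer toggle.
- face (a point): Middle of the console's sloping control face, 52 mm above the worktop. Axes: x up the slope, y along the console, z out of the face. All controls lie on x = 0 here: fan lever at y = -60 mm (off), -38 (first click), -16 (second stop); inner toggle y = +50, outer toggle y = +105. Between the lever at off and the -y end the face is bare for 70 mm.
- fan_lever (a joint): Position of the fan lever along its slot in m, towards the console's +y: 0 = off, 0.022 = first click (half speed), 0.044 = second stop (full speed, end of travel). Starts at off. A sprung detent pulls it into each position: leaving one takes about 4 to 5 N; from half-way it runs on into the next by itself. It stays where it is left.
- fan_head (a point): Centre of the fan lever's black T-shaped head, moving with it: 14 mm thick along the slot (y), 34 mm across it (x, up the slope), 16 mm tall plus a 3 mm cap strip; two half shells, towards off (fan_lever_c2) and towards full (fan_lever_c3). This point is 20 mm out from the face (z), the head's underside 12 mm, the top of the cap 31 mm. Axes: as point face.
- lamp_toggle (a joint): Angle of the inner toggle (lamp) in rad: 0 = off, leaning 0.25 rad down the slope; 0.5 = on, leaning 0.25 rad up the slope. Starts off. It snaps over past the middle (it takes 4 N at the tip, 6 to 7 N half-way down the bat) and stays.
- lamp_tip (a point): Tip of the inner toggle's steel bat, which is about 9 mm thick and stands 31 mm out of the sloping face; its pivot is 4 mm out from the face and 27 mm from this tip. Turning on, the tip travels about 13 mm up the slope. z runs along the bat. The bat's halves facing down and up the slope are lamp_toggle_c1 and _c2.
- spare_tip (a point): Tip of the outer toggle (same shape as the inner one, off), 55 mm further towards the console's +y end: to be left as it is.
- jar: Glass jar with a steel screw-top lid, 76 mm across, 105 mm high, loose, beside the console's +y end. Origin: centre of its underside. Leave alone.
- mug: White mug, 80 mm across, 86 mm high, handle to its +y, loose, behind the console. Origin: centre of its underside. Leave alone.
- salt: Steel salt shaker, 42 mm across, 77 mm high, loose, behind the console. Origin: centre of its underside. Leave alone.
- spoon_rest: Stainless steel spoon rest: a shallow round dish 94 mm across and 12 mm high with a flat tail reaching 127 mm to its -y, loose, in front of the console. Origin: centre of the dish's underside. Leave alone.
- griddle: Ridged aluminium griddle, 300 by 225 mm, 31 mm high, with a loop handle at either end of its x, loose, well to the left. Origin: centre of its underside. Leave alone.
- plate: Blue melamine plate with three arepas, 240 mm across, about 35 mm high, loose, well to the right. Origin: centre of its underside. Leave alone.

How it is judged:
By the outcome, as a careful person would: the job done as asked, in the order asked, and still so for the second after the job is handed in, with the robot touching nothing.
It also fails if it takes over 40 s, if anything falls off the work surface, if the arm or the gripper's body presses on something with over 40 N, if the wrist force passes 120 N, or if a joint passes its speed limit or range.

ROBOT

A 6-joint arm with a two-finger parallel gripper is mounted at the origin on the work surface. World frame = base frame: x ahead of the robot, y to its left, z up, the work surface at z = 0. Lengths are in mm, angles in rad, forces in N, time in s.
With the tool pointing down it reaches from about 350 to 975 mm from the base axis. Payload 7.1 kg.
Tool frame: the origin (TCP) lies between the finger pads; the fingertips stand 19 mm ahead of it and the grasp point (between the pads) is the TCP; y points along the fingers, z is the direction in which the jaws open and shut, and the axes are right-handed (so a half turn about y gives the same grasp; the last joint's range is limited). The gripper opens to 88 mm and grips with 3 to 60 N. Pads are 20 mm wide; open, the fingers measure 115 mm over their backs; the gripper's body (75 mm by 178 mm) begins 61 mm behind the grasp point.
Start: joints at [-1.15, 0.423, 1.63, -0, 1.089, -0.019], TCP at [266.114, -565.498, 214.575] pointing down, gripper open.
Joint ranges: [-3, 3], [-0.9, 2.11], [0.09, 2.58], [-1.31, 4.45], [0.11, 2.69], [-2.54, 2.54]. Speed limits (rad/s): [2.39, 2.39, 3.01, 3.14, 3.14, 3.14].

INTERFACE

Orientations are given as a rotation vector (axis times angle).
In Python, from workcell import ctrl gives the robot as it stands.
- The arm moves only by the tool servo_tool, never from a script. Its argument "moves" is text: rows parted by semicolons, each of 6 numbers parted by spaces: the shift along the world's x, y, z in m, then the turn, a rotation vector about the world's x, y, z in degrees. A call has 1 to 8 rows; each row is the pose to reach, as a shift and turn from the pose commanded when the call began; what a row does not reach only later rows make up. A row lasts 1/8 s, in which the tool goes at most 62.5 mm and 10.7 degrees, less where a joint would pass 70% of its speed; a pose out of reach is approached as far as the arm can. A call with a gripper value outside its range is refused whole. "hand" is the closure in counts, from 0 (fully open) to 255 (shut), set as the call begins (left out, the last holds). The fingers move at their own pace and stop on an object; the grip force is fixed at half the most. Time passes only in rows, so rows that repeat a pose let the fingers close. It gives the time, the measured TCP pose, the force and the opening at its end, in the units of the state.
- ctrl.get_obs(): the state, without advancing time (a new reading comes with each control period).
- ctrl.get_image(name): name is "scene" or "side" or "wrist"; returns a dict with "pixels" (420x560x3 uint8, red, green, blue), "depth" (420x560 float32, mm along the optical axis (not along the pixel's ray), 0 where there is no reading), "vertical_fov" (degrees; the focal length in pixels is half the picture's height over the tangent of half this angle, whatever the lens; pixels are square), "cx", "cy" (the principal point, pixels), "k1" (the pictures are not rectified: a ray, as slopes to the right and down, at radius r is drawn at 1 + k1 r^2 times it, then the intrinsics apply), "xyz" and "attitude" of the camera in the world; the wrist camera has in their place "T_tool_cam" (4x4, takes a point from camera to tool coordinates, whose origin is the TCP and whose axes are the tool frame's). Camera axes: x right, y up, looking along -z (the intrinsics and any distortion apply to the point x, -y, -z); pixel columns grow to the right and rows downward; lengths in mm; the calibration is good to about 2 mm. A picture is of the moment at which its call begins: read the wrist's pose just before it.
- ctrl.close_job(): hands the job in, once; it reports no verdict.
The state is a dict: "t": time; "qpos": joint angles; "qvel": joint speeds; "joint_torque": joint torques, N m; "ee_pos": TCP position; "orientation": TCP orientation; "ft_force": force on the tool from outside, world axes, zero at the start; "moment": the same for the moment, N m; "width": finger opening in mm.
Only numpy, scipy, OpenCV 4.12 (cv2) and the standard library are available. Lean on these libraries where they do the work, as an engineer would, in place of code of your own. Each camera call takes 0.05 s, during which the arm holds its last target.

## Working session

There is one attempt and no reset: what is moved stays moved. The work goes in short steps, Python scripts to look and compute and a tool call to move; the robot and the scene stay as the last step left them, time stands still between calls to the robot, and variables do not carry over. Pictures are saved under pics/ and viewed, and the job is handed in when it is done.

Besides the shell and the picture viewer there is one more tool, called after "Call:" as name(argument=value, ...) on one line, values as JSON. servo_tool: Moves the arm, as the interface text tells. Its arguments: {"type":"object","properties":{"moves":{"type":"string"},"hand":{"type":"number"}},"required":["moves"]}

```bash
mkdir -p pics; ls; python3 - <<'E'
from workcell import ctrl
import cv2,numpy as np
o=ctrl.get_obs();print(o)
for n in ["scene","side","wrist"]:
    im=ctrl.get_image(n)
    cv2.imwrite(f"pics/{n}0.png",im["pixels"][:,:,::-1])
    np.savez(f"{n}0.npz",**im)
    print(n,{k:v for k,v in im.items() if k not in("pixels","depth")})
E
```

```text
pics
{'t': 0.0, 'qpos': array([-1.15001363e+00,  4.23825736e-01,  1.63066629e+00, -5.59292607e-06,
        1.08859220e+00, -1.89763114e-02]), 'qvel': array([-6.59057651e-04, -1.33800681e-03, -5.66791389e-05, -1.18188612e-03,
       -1.15093927e-03, -1.71450128e-04]), 'joint_torque': array([-6.42862096e-05, -5.44624257e+01, -2.73669559e+01,  6.42556557e-02,
        2.25951453e-02, -1.14592935e-04]), 'ee_pos': array([ 265.88494703, -565.01193155,  213.82044977]), 'orientation': array([-0.44238374,  1.97950489, -1.97654456]), 'ft_force': array([-0.0539085 , -0.05691633, -0.96954388]), 'moment': array([ 0.03940032,  0.04124068, -0.01055346]), 'width': 87.89805322545108}
scene {'vertical_fov': 54.18929698361209, 'cx': 278.8724266502961, 'cy': 205.63808866206548, 'k1': 0.028134339566554676, 'xyz': array([1269.89483121, -270.60644532,  992.21580868]), 'attitude': array([0.62859094, 0.40025328, 1.13989035])}
side {'vertical_fov': 49.14605548807428, 'cx': 278.5914074498352, 'cy': 214.90537099953252, 'k1': 0.04319243294578607, 'xyz': array([ -36.56069983,  951.76295492, 1219.71834221]), 'attitude': array([ 0.26334885, -0.95519879, -2.39029007])}
wrist {'vertical_fov': 63.2707577445236, 'cx': 279.9835046914373, 'cy': 203.11102809095908, 'k1': -0.07201207634941266, 'T_tool_cam': array([[ 1.53719079e-04, -9.54899469e-01, -2.96929252e-01,
        -8.13658124e+01],
       [ 2.49799743e-04,  2.96929283e-01, -9.54899439e-01,
        -1.70189464e+02],
       [ 9.99999957e-01,  7.26134110e-05,  2.84177337e-04,
        -2.13663315e-01],
       [ 0.00000000e+00,  0.00000000e+00,  0.00000000e+00,
         1.00000000e+00]])}
```

View pics/scene0.png

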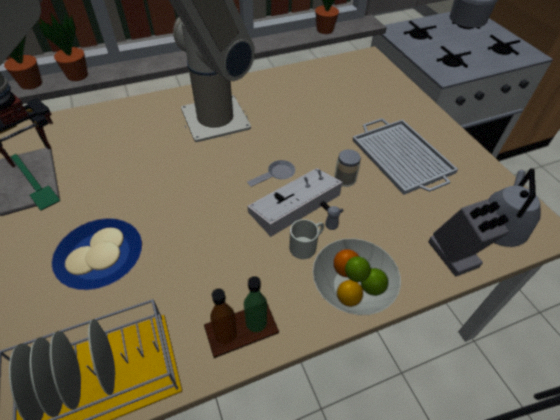

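View pics/side0.png

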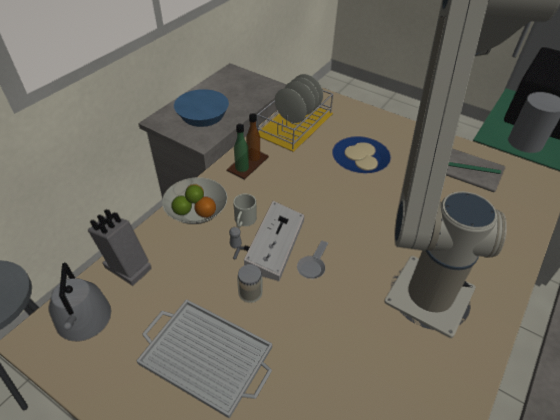

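View pics/wrist0.png

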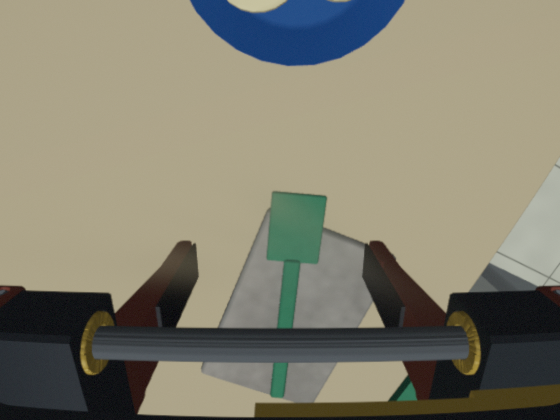

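The scene view shows the console at about px (250-340, 175-230), with its lever near (283,197) and toggles near (305,184) and (320,175). In the side view it is at about (245-303, 205-275), with the lever at (281,222). Next I'll zoom in and calibrate.

```bash
cat > h.py <<'E'
import numpy as np,cv2
from scipy.spatial.transform import Rotation as R
def f(im): return 210/np.tan(np.radians(float(im["vertical_fov"]))/2)
def pose(im,obs=None):
    if "xyz" in im: return R.from_rotvec(im["attitude"]).as_matrix(),np.array(im["xyz"])
    Rt=R.from_rotvec(obs["orientation"]).as_matrix();T=im["T_tool_cam"]
    return Rt@T[:3,:3],Rt@T[:3,3]+obs["ee_pos"]
def ray(im,uv,P):
    F=f(im);K=np.array([[F,0,float(im["cx"])],[0,F,float(im["cy"])],[0,0,1]])
    p=cv2.undistortPoints(np.array([[uv]],float),K,np.array([float(im["k1"]),0,0,0]))[0,0]
    return P[1],P[0]@np.array([p[0],-p[1],-1.])
def plane(im,uv,P,n,d):   # n.x=d
    o,v=ray(im,uv,P);n=np.array(n,float);return o+v*(d-n@o)/(n@v)
def dep(im,uv,P):
    o,v=ray(im,uv,P);return o+v*float(im["depth"][int(round(uv[1])),int(round(uv[0]))])
def two(rs):
    A=np.zeros((3,3));b=np.zeros(3)
    for o,v in rs:
        v=v/np.linalg.norm(v);M=np.eye(3)-np.outer(v,v);A+=M;b+=M@o
    x=np.linalg.solve(A,b);return x,[np.linalg.norm((np.eye(3)-np.outer(v,v)/(v@v))@(x-o)) for o,v in rs]
def proj(im,X,P):
    p=P[0].T@(np.array(X,float)-P[1]);a,b=p[0]/-p[2],-p[1]/-p[2];r=a*a+b*b;s=1+float(im["k1"])*r;F=f(im)
    return np.array([float(im["cx"])+F*s*a,float(im["cy"])+F*s*b])
E
python3 - <<'E'
from h import *
for n,(x,y,w,h) in dict(scene=(235,150,130,110),side=(225,190,130,120)).items():
    im=np.load(n+"0.npz");c=im["pixels"][y:y+h,x:x+w,::-1]
    cv2.imwrite(f"pics/{n}0z.png",cv2.resize(c,None,fx=6,fy=6 if h*6<=600 else 5,interpolation=cv2.INTER_CUBIC)[:600])
    # top-face points from depth fit plane
    P=pose(im);pts=[];px=im["pixels"].astype(int)
    for v in range(y,y+h):
        for u in range(x,x+w):
            if im["depth"][v,u]>0: pts.append([u,v,*dep(im,(u,v),P)])
    pts=np.array(pts);np.save(n+"pts.npy",pts)
    print(n,pts[:,4].min(),pts[:,4].max(),np.median(pts[:,4]))
E
```

```text
scene -7.090345002918866 121.90925972339096 3.3087648510688155
side -9.367141688267793 112.37647784423461 3.3970307168131058
```

View pics/scene0z.png

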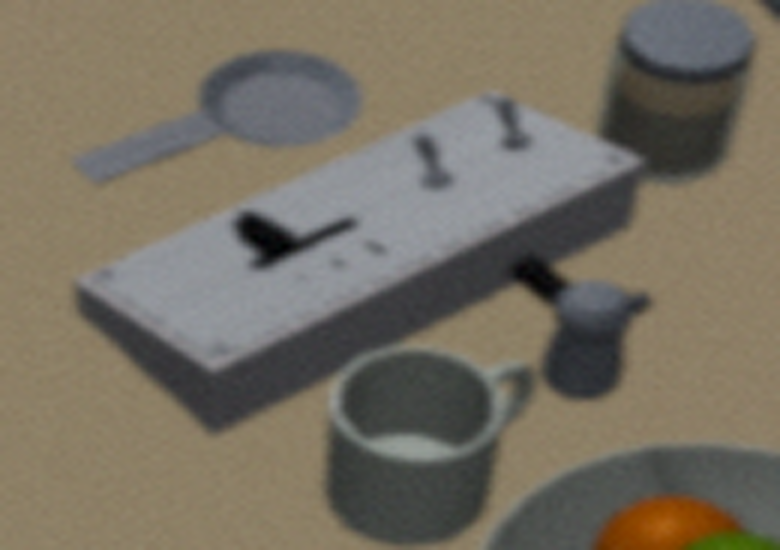

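View pics/side0z.png

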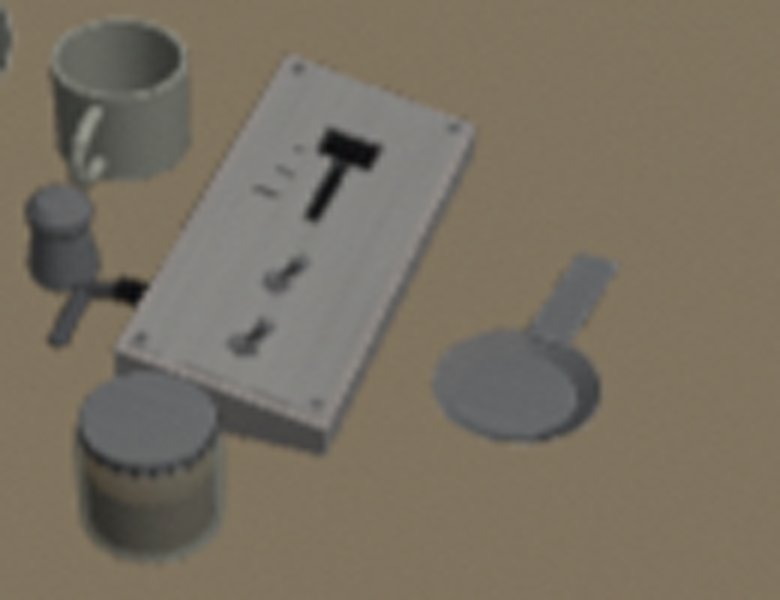

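In the zooms (x6 across, x5 down) the four face corners are clear. In scene they are (78,285), (490,95), (212,370) and (640,163). In side they are (472,125), (325,432), (295,57) and (118,348). I'll fit the console's pose to these.

```bash
cat > a.py <<'E'
from h import *
from scipy.optimize import least_squares
C={'f-':(-60,-140,36),'f+':(-60,140,36),'b-':(60,-140,68),'b+':(60,140,68)}
ob={'scene':(235,150,{'f-':(78,285),'f+':(490,95),'b-':(212,370),'b+':(640,163)}),
    'side':(225,190,{'f-':(472,125),'f+':(325,432),'b-':(295,57),'b+':(118,348)})}
ims={n:np.load(n+"0.npz") for n in ob}
def cons(p,X): 
    c,s=np.cos(p[2]),np.sin(p[2]);return np.array([p[0]+c*X[0]-s*X[1],p[1]+s*X[0]+c*X[1],X[2]])
uv={}
for n,(x,y,d) in ob.items():
    for k,(a,b) in d.items():
        uv[n,k]=((a-2.5)/6+x,(b-2)/5+y); 
for k in C: print(k,*[np.round(plane(ims[n],uv[n,k],pose(ims[n]),(0,0,1),C[k][2]),1) for n in ob],two([ray(ims[n],uv[n,k],pose(ims[n])) for n in ob]))
for use in (['scene'],['side'],['scene','side']):
    fun=lambda p:np.concatenate([proj(ims[n],cons(p,C[k]),pose(ims[n]))-uv[n,k] for n in use for k in C])
    s=least_squares(fun,[600,0,-.3]);print(use,s.x,np.round(s.fun,1))
E
python3 a.py
```

```text
f- [494.7 -39.2  36. ] [490.7 -37.5  36. ] (array([492.07042715, -38.97177914,  33.50979324]), [np.float64(0.6377564725505597), np.float64(0.6377564725508155)])
f+ [421.3 227.1  36. ] [414.8 232.4  36. ] (array([416.7757246 , 229.55123724,  31.10787295]), [np.float64(0.17327931186234433), np.float64(0.17327931186246742)])
b- [603.3  -8.7  68. ] [597.   -7.3  68. ] (array([599.63203726,  -8.72101185,  64.64566439]), [np.float64(1.5036686611882706), np.float64(1.5036686611880572)])
b+ [532.1 257.3  68. ] [527.9 259.9  68. ] (array([529.49907346, 258.58969354,  65.22782896]), [np.float64(0.46313975293923365), np.float64(0.4631397529389933)])
['scene'] [5.12165962e+02 1.09479903e+02 2.67286422e-01] [-1.1 -0.6 -0.1 -0.9  0.1  1.1  1.  -0. ]
['side'] [5.07735104e+02 1.11526037e+02 2.62510749e-01] [ 1.3  0.2  0.6 -0.1 -1.  -0.7 -0.8  0.3]
['scene', 'side'] [5.09858333e+02 1.10344509e+02 2.65753208e-01] [-1.1 -1.3 -0.1 -1.4  0.1  0.4  0.9 -0.6  0.9 -0.3  0.4 -0.6 -1.5 -1.1
 -1.  -0.2]
```

```bash
python3 - <<'E'
from h import *
from workcell import ctrl
o=ctrl.get_obs();M=R.from_rotvec(o["orientation"]).as_matrix();print(M.round(3))
for k in (0,2): print("axis",k,"heading deg",np.degrees(np.arctan2(M[1,k],M[0,k])))
print(np.degrees(.2657))
E
```

```text
[[-0.905 -0.001  0.426]
 [-0.426  0.001 -0.905]
 [ 0.    -1.    -0.001]]
axis 0 heading deg -154.80124409754177
axis 2 heading deg -64.80124526554744
15.223488616625973
```

Call:
servo_tool(moves="0.008 0.028 0.015 0 0 0; 0.024 0.083 0.03 0 0 -1; 0.040 0.138 0.04 0 0 -2; 0.057 0.193 0.04 0 0 -3; 0.073 0.248 0.04 0 0 -4; 0.089 0.303 0.04 0 0 -5; 0.106 0.358 0.04 0 0 -6; 0.122 0.413 0.04 0 0 -7", hand=255)

```text
t: 1.15
ee_pos: [388.3, -150.8, 254.7]
orientation: [-0.327, 2.05, -2.05]
ft_force: [0.6, -0.0, 0.2]
width: 11.5
```

Call:
servo_tool(moves="0.016 0.055 0 0 0 -1; 0.032 0.110 -0.005 0 0 -2; 0.048 0.165 -0.015 0 0 -3; 0.062 0.210 -0.022 0 0 -3; 0.071 0.239 -0.024 0 0 -3; 0.074 0.249 -0.024 0 0 -3; 0.074 0.249 -0.024 0 0 -3")

```text
t: 2.02
ee_pos: [462.0, 96.5, 230.5]
orientation: [-0.279, 2.079, -2.08]
ft_force: [0.3, -0.2, -0.1]
width: 0.3
```

```bash
python3 - <<'E'
from h import *
from workcell import ctrl
import pickle
o=ctrl.get_obs();print(o)
im=ctrl.get_image("wrist");pickle.dump((o,im),open("w1.pkl","wb"))
cv2.imwrite("pics/w1.png",im["pixels"][:,:,::-1])
E
```

```text
{'t': 2.025, 'qpos': array([ 1.80789522e-01,  1.75403025e-01,  1.94301195e+00, -2.36958629e-04,
        1.02360693e+00,  1.48547744e+00]), 'qvel': array([-2.39026698e-02, -1.26130012e-02,  1.19696510e-02, -5.04874658e-03,
        9.88662476e-05, -8.46038930e-03]), 'joint_torque': array([  0.95467374, -37.13186145, -26.484164  ,   0.09789303,
        -0.1170966 ,   0.11620242]), 'ee_pos': array([461.9510967 ,  96.46967014, 230.48316972]), 'orientation': array([-0.27888783,  2.07916964, -2.07963662]), 'ft_force': array([ 0.27414678, -0.21604686, -0.10043041]), 'moment': array([-0.00609242, -0.00203465,  0.01588227]), 'width': 0.335551917991508}
```

View pics/w1.png

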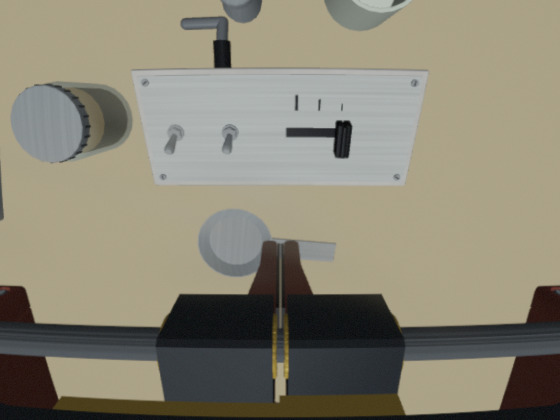

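```bash
python3 - <<'E'
from h import *
import pickle
o,im=pickle.load(open("w1.pkl","rb"))
c=im["pixels"][60:200,130:430,::-1]
cv2.imwrite("pics/w1z.png",cv2.resize(c[:,:150],None,fx=4,fy=4,interpolation=cv2.INTER_CUBIC))
cv2.imwrite("pics/w1y.png",cv2.resize(c[:,150:],None,fx=4,fy=4,interpolation=cv2.INTER_CUBIC))
cv2.imwrite("pics/w1f.png",cv2.resize(im["pixels"][200:340,200:350,::-1],None,fx=4,fy=4,interpolation=cv2.INTER_CUBIC))
E
```

```text
(no output)
```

View pics/w1z.png

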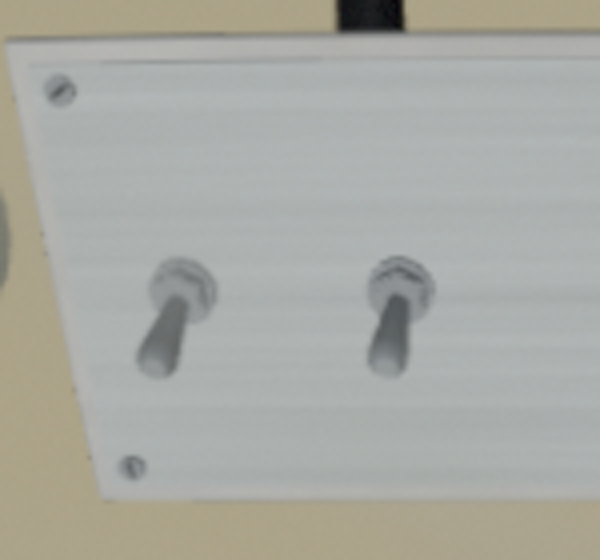

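View pics/w1y.png

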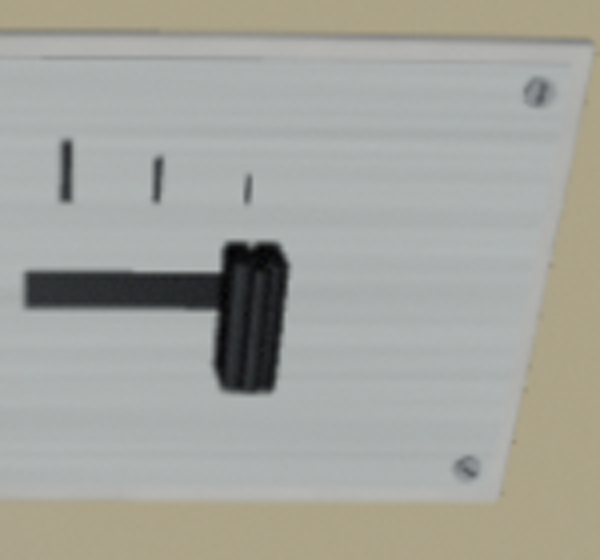

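View pics/w1f.png

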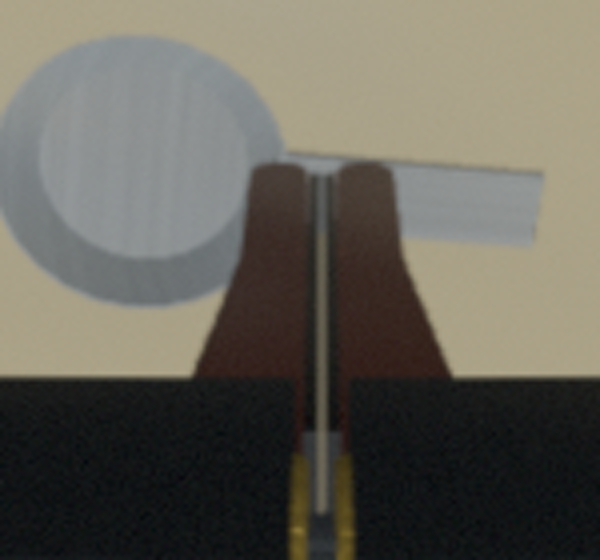

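```bash
cat > b.py <<'E'
from a import *
import pickle
o,im=pickle.load(open("w1.pkl","rb"));P=pose(im,o)
q={'b+':(132,70),'f+':(155.3,184.3),'b-':(427.8,70.3),'f-':(404.3,184.8)}
s=least_squares(lambda p:np.concatenate([proj(im,cons(p,C[k]),P)-q[k] for k in C]),[510,110,.26]);print("wrist",s.x,s.fun.round(1))
p=s.x
def face(p,X): # face coords
    c,s_=np.cos(.2606),np.sin(.2606)
    return cons(p,(c*X[0]-s_*X[2],X[1],52+s_*X[0]+c*X[2]))
tip=lambda y,a:(27*np.sin(a),y,4+27*np.cos(a))
print("lamp tip pred",proj(im,face(p,tip(50,-.25)),P),face(p,tip(50,-.25)),"spare",proj(im,face(p,tip(105,-.25)),P))
print("slot",proj(im,face(p,(0,-16,0)),P),"head cap",proj(im,face(p,(0,-60,31)),P),"pivot",proj(im,face(p,(0,50,0)),P))
print("wrist tri w/ side", )
for yy in (0,50): print(face(p,(0,yy,0)))
E
python3 b.py
```

```text
f- [494.7 -39.2  36. ] [490.7 -37.5  36. ] (array([492.07042715, -38.97177914,  33.50979324]), [np.float64(0.6377564725505597), np.float64(0.6377564725508155)])
f+ [421.3 227.1  36. ] [414.8 232.4  36. ] (array([416.7757246 , 229.55123724,  31.10787295]), [np.float64(0.17327931186234433), np.float64(0.17327931186246742)])
b- [603.3  -8.7  68. ] [597.   -7.3  68. ] (array([599.63203726,  -8.72101185,  64.64566439]), [np.float64(1.5036686611882706), np.float64(1.5036686611880572)])
b+ [532.1 257.3  68. ] [527.9 259.9  68. ] (array([529.49907346, 258.58969354,  65.22782896]), [np.float64(0.46313975293923365), np.float64(0.4631397529389933)])
['scene'] [5.12165962e+02 1.09479903e+02 2.67286422e-01] [-1.1 -0.6 -0.1 -0.9  0.1  1.1  1.  -0. ]
['side'] [5.07735104e+02 1.11526037e+02 2.62510749e-01] [ 1.3  0.2  0.6 -0.1 -1.  -0.7 -0.8  0.3]
['scene', 'side'] [5.09858333e+02 1.10344509e+02 2.65753208e-01] [-1.1 -1.3 -0.1 -1.4  0.1  0.4  0.9 -0.6  0.9 -0.3  0.4 -0.6 -1.5 -1.1
 -1.  -0.2]
wrist [5.08403172e+02 1.09447369e+02 2.64733453e-01] [ 1.2  1.  -1.2  1.2  2.2 -0.5 -2.2 -0.6]
lamp tip pred [226.88344723 149.81508473] [481.59059459 153.98333604  79.42113122] spare [169.30015549 150.05754116]
slot [295.71956153 131.75926895] head cap [344.14481954 143.74518932] pivot [230.36151496 131.76993099]
wrist tri w/ side
[508.40317232 109.44736944  52.        ]
[495.32057149 157.70548332  52.        ]
```

The wrist view puts the lever head at px (343,137), the lamp bat's tip at (227,150) and the spare's at (169,150). The fit predicts the lamp tip to within 1 px. I'll go down in front of (downslope of) the lamp toggle.

Call:
servo_tool(moves="-0.003 0.012 -0.02 0 0 0; -0.007 0.037 -0.05 0 0 0; -0.01 0.049 -0.085 0 0 0; -0.01 0.049 -0.12 0 0 0; -0.01 0.049 -0.14 0 0 0; -0.01 0.049 -0.146 0 0 0; -0.01 0.049 -0.146 0 0 0")

```text
t: 2.95
ee_pos: [452.3, 144.8, 84.9]
orientation: [-0.276, 2.08, -2.08]
ft_force: [-0.9, -0.8, -0.3]
width: 0.3
```

```bash
cat > snap.py <<'E'
import sys,pickle
from h import *
from workcell import ctrl
n=sys.argv[1]
p=np.array([508.4,109.45]);ex=np.array([.9652,.2616]);ey=np.array([-.2616,.9652])
o=ctrl.get_obs();im=ctrl.get_image("wrist");pickle.dump((o,im),open(n+".pkl","wb"))
cv2.imwrite(f"pics/{n}.png",im["pixels"][:,:,::-1])
d=o["ee_pos"][:2]-p
print("t",o["t"],"ee",o["ee_pos"].round(1),"console x,y",(d@ex).round(2),(d@ey).round(2),"F along ex,ey,z",(o["ft_force"][:2]@ex).round(2),(o["ft_force"][:2]@ey).round(2),o["ft_force"][2].round(2),"w",round(o["width"],2))
E
python3 snap.py w2
```

```text
t 2.95 ee [452.3 144.8  84.9] console x,y -44.89 48.8 F along ex,ey,z -1.11 -0.49 -0.27 w 0.25
```

View pics/w2.png

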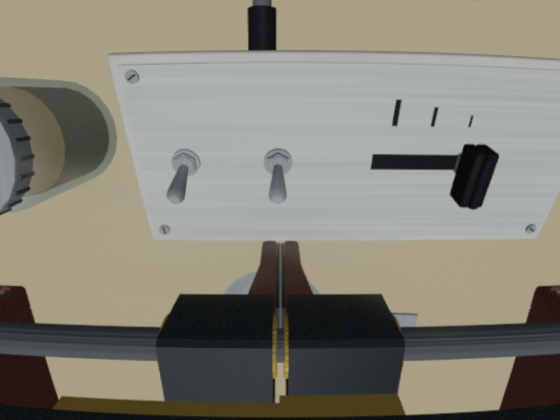

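Call:
servo_tool(moves="0.0077 0.0021 0 0 0 0; 0.0135 0.0037 0 0 0 0; 0.0154 0.0042 0 0 0 0; 0.0174 0.0047 0 0 0 0; 0.0193 0.0052 0 0 0 0; 0.0212 0.0058 0 0 0 0; 0.0232 0.0063 0 0 0 0; 0.0232 0.0063 0 0 0 0")

```text
t: 4.0
ee_pos: [475.4, 151.9, 84.6]
orientation: [-0.277, 2.08, -2.08]
ft_force: [0.2, 0.2, 0.4]
width: 0.4
```

```bash
python3 snap.py w3
```

```text
t 4.0 ee [475.4 151.9  84.6] console x,y -20.72 49.56 F along ex,ey,z 0.27 0.17 0.39 w 0.43
```

View pics/w3.png

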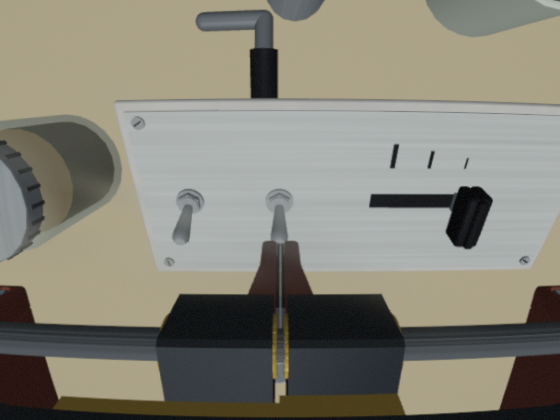

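The bat still leans like the spare one, and its tip at px (280,238) lies right at the fingertip (280,243). There's no force yet. I'll triangulate the tip from the three wrist views.

```bash
python3 - <<'E'
from h import *
import pickle
for n,(x,y) in dict(w2=(230,140),w3=(230,180)).items():
    o,im=pickle.load(open(n+".pkl","rb"))
    cv2.imwrite(f"pics/{n}z.png",cv2.resize(im["pixels"][y:y+110,x:x+110,::-1],None,fx=5,fy=5,interpolation=cv2.INTER_CUBIC))
E
```

```text
(no output)
```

View pics/w2z.png

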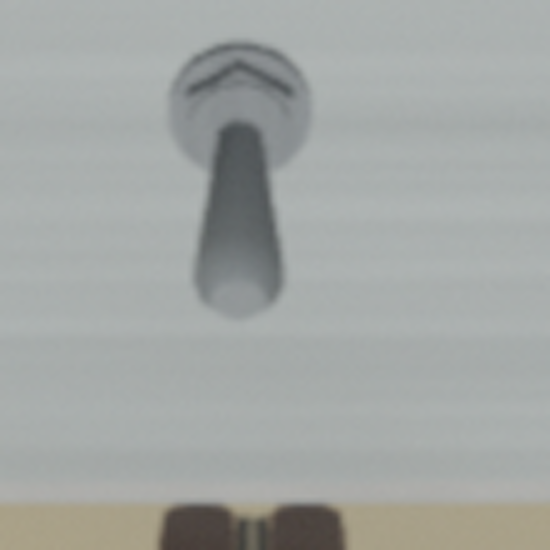

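View pics/w3z.png

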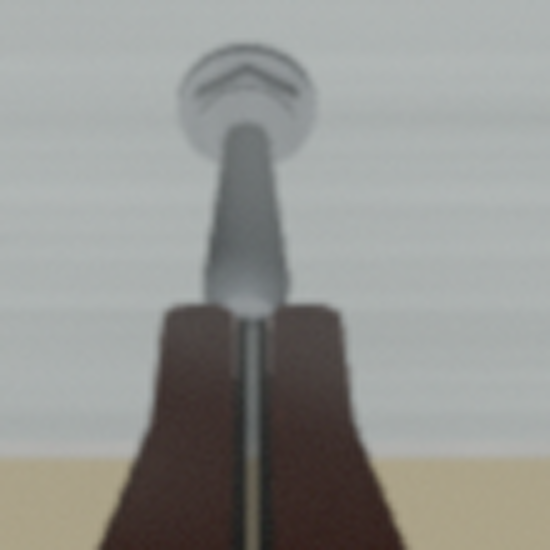

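```bash
python3 - <<'E'
from h import *
import pickle
p=np.array([508.4,109.45]);ex=np.array([.9652,.2616]);ey=np.array([-.2616,.9652])
q=dict(w1=(227,151),w2=(230+239/5,140+296/5),w3=(230+247/5,180+298/5))
rs=[]
for n in q:
    o,im=pickle.load(open(n+".pkl","rb"));P=pose(im,o);rs.append(ray(im,q[n],P))
X,e=two(rs);d=X[:2]-p;print("tip",X,"console",d@ex,d@ey,"res",np.round(e,1))
X,e=two(rs[:2]);d=X[:2]-p;print("tip w1,w2",X,"console",d@ex,d@ey)
# finger tip edge
M=R.from_rotvec(o["orientation"]).as_matrix()
for r in (240.5,241.5,243):
    c,v=ray(im,(280.5,r),P)
    c=M.T@(c-o["ee_pos"]);v=M.T@v
    print(r,c+v*(19-c[1])/v[1])
for uv in [(280,233),(279.5,240),(270,250),(279,205)]: print(uv,dep(im,uv,P))
E
```

```text
tip [480.17742179 153.69094748  78.90819944] console -15.667000626266336 50.08438896866344 res [0.2 0.4 0.2]
tip w1,w2 [480.51023111 153.62963393  80.72573957] console -15.36181269904771 49.93814620937485
240.5 [ 1.08552109 19.          0.11919139]
241.5 [ 1.74036505 19.          0.11940102]
243 [ 2.72514012 19.          0.119717  ]
(280, 233) [485.51302371 154.7915184   81.93041542]
(279.5, 240) [482.16229083 154.16348618  83.66148419]
(270, 250) [484.8738342  159.60255772 105.02459119]
(279, 205) [494.28454183 157.79491534  60.51491545]
```

```bash
python3 - <<'E'
from h import *
import pickle
for n in ("w2","w3"):
    o,im=pickle.load(open(n+".pkl","rb"));P=pose(im,o);M=R.from_rotvec(o["orientation"]).as_matrix()
    for c in (268,291):
        print(n,c)
        for r in range(236,290,3): print(r,(M.T@(dep(im,(c,r),P)-o["ee_pos"])).round(1),end=' ')
        print()
E
```

```text
w2 268
236 [ 8.7 44.2 -8.3] 239 [13.4 49.8 -8.6] 242 [-10.8 -10.2  -6.3] 245 [-10.3 -12.8  -6.2] 248 [-10.3 -16.5  -6.1] 251 [-10.4 -20.   -6. ] 254 [-10.6 -23.8  -5.8] 257 [-10.4 -26.5  -5.8] 260 [-10.6 -30.1  -5.6] 263 [-11.7 -35.1  -5.5] 266 [-10.7 -36.   -5.4] 269 [-10.9 -39.1  -5.3] 272 [-11.6 -42.9  -5.2] 275 [-11.1 -44.7  -5.1] 278 [-10.5 -46.   -5.1] 281 [-11.4 -50.1  -5. ] 284 [-11.1 -51.8  -4.9] 287 [-10.9 -53.7  -4.8] 
w2 291
236 [ 9.  44.7  7.3] 239 [12.8 48.6  7.5] 242 [-10.6  -9.7   5.5] 245 [-10.6 -13.5   5.3] 248 [-10.6 -17.    5.2] 251 [-10.8 -20.9   5.1] 254 [-10.7 -24.    5. ] 257 [-10.  -25.7   5. ] 260 [-12.  -32.8   4.7] 263 [-11.3 -34.2   4.7] 266 [-11.  -36.6   4.6] 269 [-10.6 -38.6   4.6] 272 [-10.3 -40.7   4.5] 275 [-11.6 -45.5   4.3] 278 [-10.8 -46.6   4.3] 281 [-11.2 -49.7   4.2] 284 [-10.6 -51.    4.2] 287 [-11.  -53.9   4.1] 
w3 268
236 [ 5.8 37.1 -8.1] 239 [ 8.4 38.2 -8.1] 242 [-10.5  -9.6  -6.3] 245 [-10.8 -13.9  -6.2] 248 [-10.5 -16.9  -6.1] 251 [-10.4 -20.1  -6. ] 254 [-10.6 -23.7  -5.9] 257 [-10.3 -26.3  -5.8] 260 [-11.3 -31.3  -5.6] 263 [-11.2 -34.1  -5.5] 266 [-11.  -36.4  -5.4] 269 [-10.9 -39.1  -5.3] 272 [-11.  -41.9  -5.2] 275 [-11.2 -44.8  -5.1] 278 [-11.3 -47.4  -5.1] 281 [-11.4 -50.   -5. ] 284 [-10.7 -51.1  -4.9] 287 [-11.2 -54.1  -4.8] 
w3 291
236 [ 6.2 38.1  7.1] 239 [ 8.8 39.3  7.1] 242 [-10.6  -9.7   5.5] 245 [-10.5 -13.3   5.3] 248 [-10.7 -17.2   5.2] 251 [-10.2 -19.5   5.2] 254 [-10.5 -23.6   5. ] 257 [-11.1 -27.8   4.9] 260 [-11.1 -31.    4.8] 263 [-10.8 -33.4   4.7] 266 [-11.1 -36.7   4.6] 269 [-11.4 -40.1   4.5] 272 [-11.5 -42.9   4.4] 275 [-11.6 -45.5   4.3] 278 [-10.9 -46.7   4.3] 281 [-11.1 -49.5   4.2] 284 [-11.8 -53.    4.1] 287 [-11.  -53.8   4.1]
```

The depth readings put the visible finger ends about 9 mm *behind* the TCP, not 19 mm ahead as stated. The side and scene cameras can check this.

```bash
python3 - <<'E'
from h import *
from workcell import ctrl
o=ctrl.get_obs();M=R.from_rotvec(o["orientation"]).as_matrix()
for n in ("side","scene"):
    im=ctrl.get_image(n);P=pose(im);np.savez(n+"3.npz",**im)
    c=proj(im,o["ee_pos"],P);print(n,"tcp",c,"tip19",proj(im,o["ee_pos"]+M@[0,19,0],P),"y=-9",proj(im,o["ee_pos"]+M@[0,-9,0],P))
    x,y=int(c[0])-65,int(c[1])-55
    print(x,y);cv2.imwrite(f"pics/{n}3z.png",cv2.resize(im["pixels"][y:y+100,x:x+130,::-1],None,fx=6,fy=6,interpolation=cv2.INTER_CUBIC))
E
```

```text
side tcp [277.33539443 241.4331792 ] tip19 [277.22893847 245.19409994] y=-9 [277.38651451 239.6271507 ]
212 186
scene tcp [303.18197416 175.01962393] tip19 [302.7935476  179.28420755] y=-9 [303.36913619 172.96526407]
238 120
```

View pics/side3z.png

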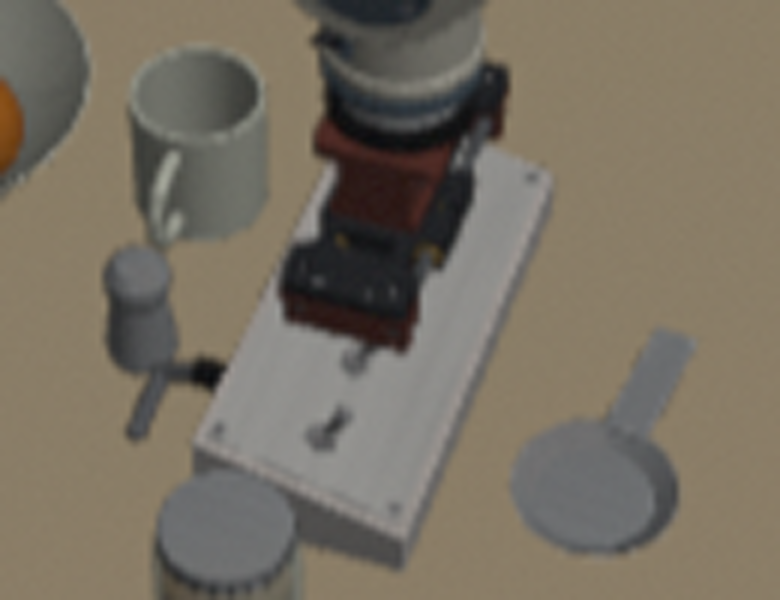

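View pics/scene3z.png

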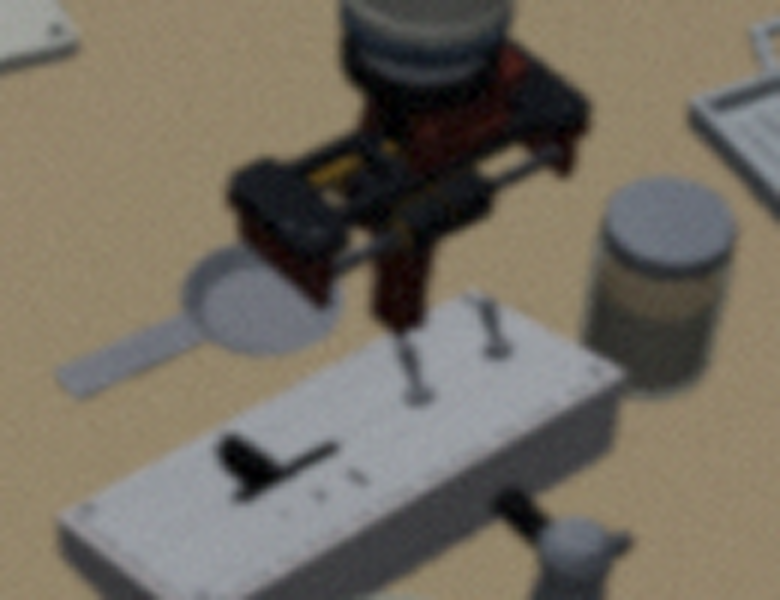

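The scene view shows the closed finger's end at px (305,175), about where the TCP projects, and the bat just below it. So the real fingertips end about 9 mm behind the TCP, and the finger passed above the bat. This agrees with the lack of force. I'll back off and go lower by the measured difference, in two stages.

Call:
servo_tool(moves="-0.010 -0.003 0 0 0 0; -0.0232 -0.0063 0 0 0 0; -0.0232 -0.0063 -0.007 0 0 0; -0.0232 -0.0063 -0.014 0 0 0; -0.0232 -0.0063 -0.018 0 0 0; -0.0232 -0.0063 -0.018 0 0 0")

```text
t: 4.9
ee_pos: [452.1, 145.5, 66.1]
orientation: [-0.278, 2.08, -2.08]
ft_force: [-0.2, -0.3, -0.6]
width: 0.4
```

```bash
python3 snap.py w4; python3 - <<'E'
from h import *
from workcell import ctrl
o=ctrl.get_obs();M=R.from_rotvec(o["orientation"]).as_matrix()
for n in ("scene",):
    im=ctrl.get_image(n);P=pose(im);np.savez(n+"4.npz",**im)
    for yy in (-9,0,19): print(yy,[proj(im,o["ee_pos"]+M@[x,yy,z],P).round(1) for x in(-10.6,10.6) for z in (-11,11)])
    cv2.imwrite(f"pics/{n}4z.png",cv2.resize(im["pixels"][130:230,238:368,::-1],None,fx=6,fy=6,interpolation=cv2.INTER_CUBIC))
E
```

```text
t 4.9 ee [452.1 145.5  66.1] console x,y -44.96 49.52 F along ex,ey,z -0.29 -0.28 -0.56 w 0.38
-9 [array([303. , 173.2]), array([297.6, 176.1]), array([298.7, 169.3]), array([293.3, 172.2])]
0 [array([302.8, 175.2]), array([297.4, 178.1]), array([298.6, 171.3]), array([293.2, 174.2])]
19 [array([302.4, 179.4]), array([297.1, 182.3]), array([298.3, 175.5]), array([292.9, 178.4])]
```

View pics/scene4z.png

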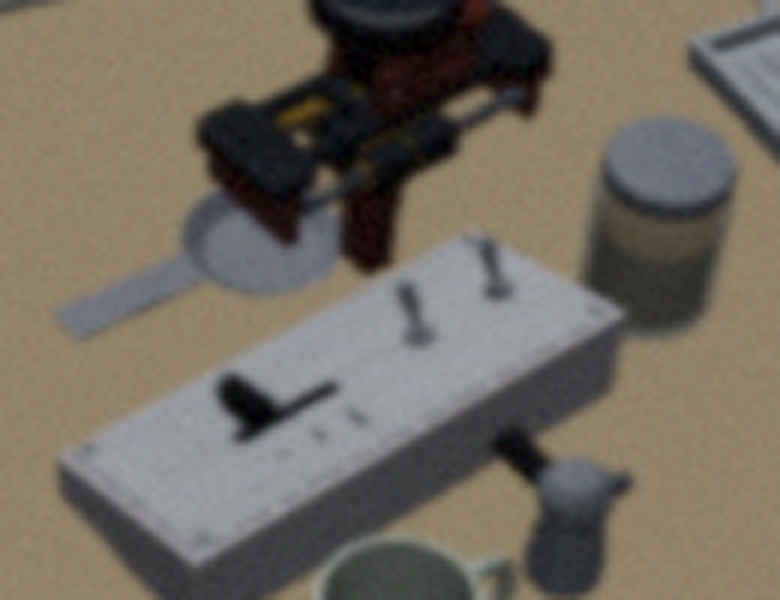

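View pics/w4.png

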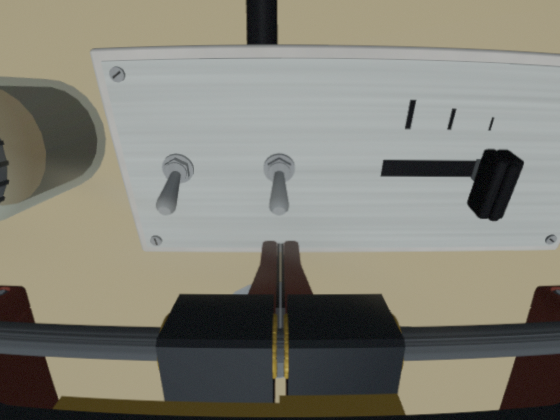

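```bash
python3 - <<'E'
from h import *
import pickle
p=np.array([508.4,109.45]);ex=np.array([.9652,.2616]);ey=np.array([-.2616,.9652])
o,im=pickle.load(open("w4.pkl","rb"));P=pose(im,o);M=R.from_rotvec(o["orientation"]).as_matrix()
for uv in [(20,295),(20,340),(40,390),(540,295),(100,340),(200,305),(360,305),(180,380)]: print(uv,(M.T@(dep(im,uv,P)-o["ee_pos"])).round(0))
# jar lid from w1
o,im=pickle.load(open("w1.pkl","rb"));P=pose(im,o)
for uv in [(20,120),(60,122),(95,122)]:
    X=dep(im,uv,P);d=X[:2]-p;print(uv,X.round(0),d@ex,d@ey)
E
```

```text
(20, 295) [-29. -91. -74.]
(20, 340) [ -25. -104.  -65.]
(40, 390) [  1. -95. -72.]
(540, 295) [-30. -92.  72.]
(100, 340) [ -27. -105.  -43.]
(200, 305) [-33. -98. -20.]
(360, 305) [-33. -99.  19.]
(180, 380) [ -23. -113.  -22.]
(20, 120) [465. 337. 104.] 17.912652008407196 230.8894576324462
(60, 122) [473. 300. 105.] 15.187209533454746 192.83158260369368
(95, 122) [476. 279.  83.] 13.153589783072738 172.33795328926172
```

Call:
servo_tool(moves="0 0 -0.005 0 0 0; 0 0 -0.010 0 0 0; 0 0 -0.010 0 0 0; 0.0058 0.0016 -0.010 0 0 0; 0.0116 0.0031 -0.010 0 0 0; 0.0116 0.0031 -0.010 0 0 0")

```text
t: 5.75
ee_pos: [464.6, 148.8, 56.7]
orientation: [-0.276, 2.079, -2.079]
ft_force: [0.2, -0.5, 0.1]
width: 0.4
```

Call:
servo_tool(moves="0.0019 0.0005 0 0 0 0; 0.0039 0.0010 0 0 0 0; 0.0058 0.0016 0 0 0 0; 0.0077 0.0021 0 0 0 0; 0.0077 0.0021 0 0 0 0")

```text
t: 6.38
ee_pos: [469.5, 150.4, 56.3]
orientation: [-0.282, 2.081, -2.082]
ft_force: [-6.8, 0.3, 4.8]
width: 0.6
```

```bash
python3 snap.py w5
```

```text
t 6.375 ee [469.5 150.4  56.3] console x,y -26.84 49.66 F along ex,ey,z -6.43 2.1 4.82 w 0.56
```

View pics/w5.png

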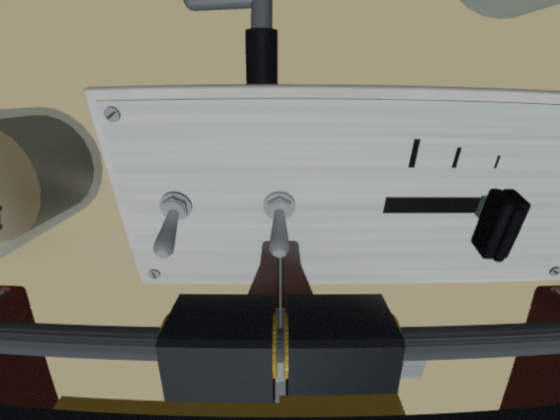

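Contact was made: about 6 N back along the slope with some upward friction, which fits the tip rising along the finger. I'll keep pushing gently, rising a little with the tip's arc.

Call:
servo_tool(moves="0.0015 0.0004 0.0007 0 0 0; 0.0029 0.0008 0.0014 0 0 0; 0.0043 0.0012 0.002 0 0 0; 0.0043 0.0012 0.002 0 0 0")

```text
t: 6.92
ee_pos: [476.7, 152.1, 58.8]
orientation: [-0.276, 2.079, -2.079]
ft_force: [-0.5, -0.4, 0.5]
width: 0.4
```

```bash
python3 snap.py w6
```

```text
t 6.925 ee [476.7 152.1  58.8] console x,y -19.47 49.5 F along ex,ey,z -0.55 -0.28 0.5 w 0.45
```

View pics/w6.png

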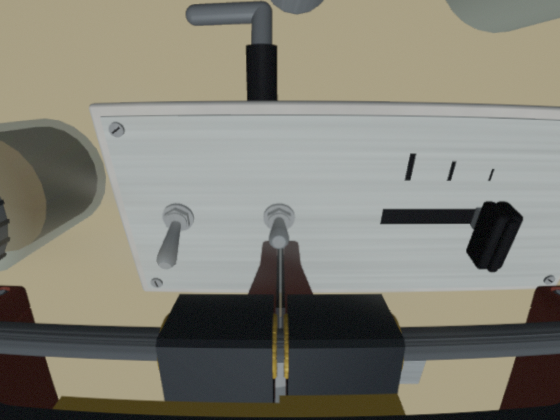

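The lamp bat has snapped over: its tip is at px (280,240), against (167,258) for the spare's, and the force is gone. Backing off to confirm.

Call:
servo_tool(moves="-0.007 -0.002 0 0 0 0; -0.0193 -0.0052 0 0 0 0; -0.0193 -0.0052 0.02 0 0 0; -0.0193 -0.0052 0.05 0 0 0; -0.0193 -0.0052 0.05 0 0 0")

```text
t: 7.6
ee_pos: [456.9, 146.9, 110.1]
orientation: [-0.274, 2.079, -2.078]
ft_force: [0.7, -0.8, -0.2]
width: 0.7
```

```bash
python3 snap.py w7
```

```text
t 7.6 ee [456.9 146.9 110.1] console x,y -39.89 49.59 F along ex,ey,z 0.42 -0.99 -0.19 w 0.7
```

View pics/w7.png

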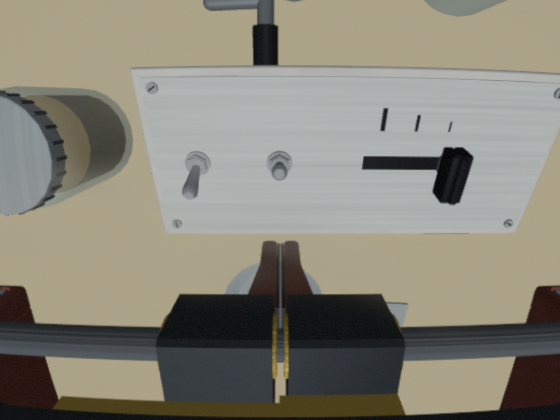

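The lamp bat now stands up the slope (tip at px (280,171)), and the spare is unchanged at (190,190). Next is the bare -y side of the fan lever.

Call:
servo_tool(moves="0.015 -0.027 0 0 0 0; 0.040 -0.072 0 0 0 0; 0.062 -0.111 0 0 0 0; 0.0707 -0.1275 0 0 0 0; 0.0707 -0.1275 -0.02 0 0 0; 0.0707 -0.1275 -0.04 0 0 0; 0.0707 -0.1275 -0.046 0 0 0; 0.0707 -0.1275 -0.046 0 0 0")

```text
t: 8.65
ee_pos: [526.3, 19.6, 62.0]
orientation: [-0.28, 2.081, -2.08]
ft_force: [-0.1, 0.4, 0.1]
width: 0.1
```

```bash
python3 snap.py w8
```

```text
t 8.65 ee [526.3  19.6  62. ] console x,y -6.21 -91.42 F along ex,ey,z 0.04 0.45 0.07 w 0.09
```

View pics/w8.png

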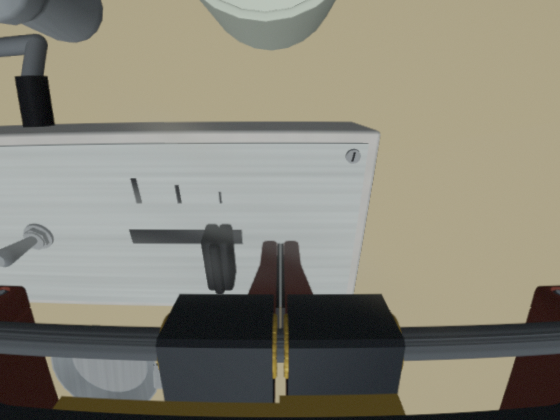

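Call:
servo_tool(moves="0 0 -0.005 0 0 0; -0.0013 0.0048 -0.005 0 0 0; -0.0026 0.0097 -0.005 0 0 0; -0.0031 0.0116 -0.005 0 0 0; -0.0031 0.0116 -0.005 0 0 0")

```text
t: 9.32
ee_pos: [524.1, 31.0, 57.7]
orientation: [-0.278, 2.079, -2.079]
ft_force: [-0.2, -0.6, -0.5]
width: 0.5
```

Call:
servo_tool(moves="-0.0006 0.0022 0 0 0 0; -0.0012 0.0043 0 0 0 0; -0.0017 0.0065 0 0 0 0; -0.0023 0.0087 0 0 0 0; -0.0023 0.0087 0 0 0 0")

```text
t: 9.95
ee_pos: [521.6, 39.7, 57.6]
orientation: [-0.278, 2.08, -2.08]
ft_force: [0.5, -2.9, 0.0]
width: 0.8
```

```bash
python3 snap.py w9
```

```text
t 9.95 ee [521.6  39.7  57.6] console x,y -5.47 -70.83 F along ex,ey,z -0.27 -2.9 0.01 w 0.78
```

View pics/w9.png

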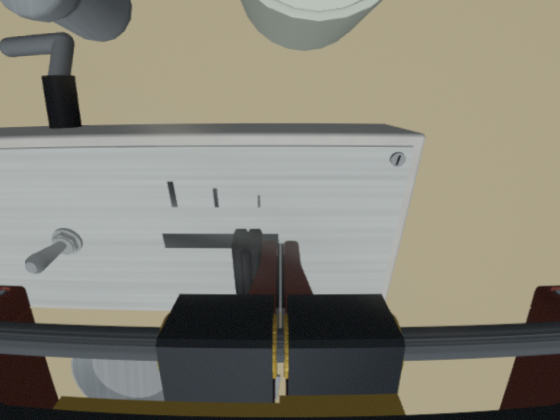

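Contact is clean (about 3 N along the slot, no lift). Continuing slowly through the first click.

Call:
servo_tool(moves="-0.0006 0.0022 0 0 0 0; -0.0012 0.0043 0 0 0 0; -0.0017 0.0065 0 0 0 0; -0.0023 0.0087 0 0 0 0; -0.0029 0.0108 0 0 0 0; -0.0035 0.0130 0 0 0 0; -0.0040 0.0150 0 0 0 0; -0.0040 0.0150 0 0 0 0")

```text
t: 11.0
ee_pos: [517.7, 54.7, 57.6]
orientation: [-0.278, 2.08, -2.08]
ft_force: [0.1, 0.3, 0.9]
width: 0.4
```

```bash
python3 snap.py w10
```

```text
t 11.0 ee [517.7  54.7  57.6] console x,y -5.38 -55.32 F along ex,ey,z 0.13 0.25 0.87 w 0.42
```

View pics/w10.png

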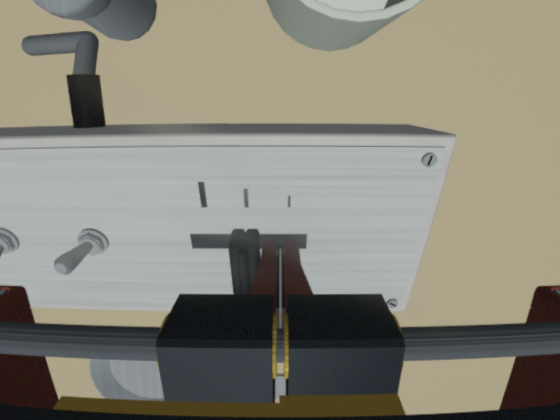

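The lever rests at the first click: the head, px (245,240), is in line with the middle mark at (247,198). Now on to the second stop.

Call:
servo_tool(moves="-0.0006 0.0024 0 0 0 0; -0.0012 0.0048 0 0 0 0; -0.0019 0.0070 0 0 0 0; -0.0025 0.0092 0 0 0 0; -0.0031 0.0114 0 0 0 0; -0.0037 0.0136 0 0 0 0; -0.0043 0.0158 0 0 0 0; -0.0048 0.0178 0 0 0 0")

```text
t: 12.05
ee_pos: [512.7, 72.5, 57.5]
orientation: [-0.278, 2.08, -2.08]
ft_force: [-0.4, 0.3, 0.9]
width: 0.7
```

```bash
python3 snap.py w11
```

```text
t 12.05 ee [512.7  72.5  57.5] console x,y -5.47 -36.75 F along ex,ey,z -0.35 0.37 0.91 w 0.71
```

View pics/w11.png

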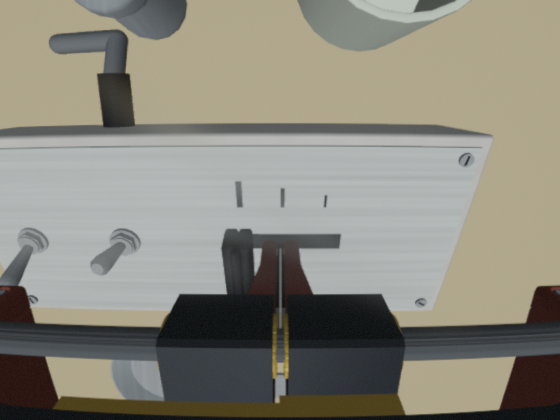

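The lever ran on by itself to the long (second-stop) mark; the head is at px (239,240) and the mark at (239,194). I'll creep up to it for a light touch, to confirm it's seated.

Call:
servo_tool(moves="-0.0004 0.0015 0 0 0 0; -0.0007 0.0025 0 0 0 0; -0.0009 0.0034 0 0 0 0; -0.0009 0.0034 0 0 0 0")

```text
t: 12.6
ee_pos: [512.0, 75.7, 57.6]
orientation: [-0.278, 2.08, -2.08]
ft_force: [-0.2, 0.2, 0.0]
width: 0.3
```

Call:
servo_tool(moves="-0.0002 0.0006 0 0 0 0; -0.0003 0.0011 0 0 0 0; -0.0003 0.0011 0 0 0 0")

```text
t: 12.98
ee_pos: [511.7, 76.8, 57.6]
orientation: [-0.277, 2.08, -2.08]
ft_force: [-0.0, -0.3, -0.2]
width: 0.4
```

```bash
python3 snap.py w12
```

```text
t 12.975 ee [511.7  76.8  57.6] console x,y -5.32 -32.36 F along ex,ey,z -0.1 -0.25 -0.2 w 0.38
```

Call:
servo_tool(moves="-0.0002 0.0006 0 0 0 0; -0.0003 0.0011 0 0 0 0; -0.0003 0.0011 0 0 0 0")

```text
t: 13.4
ee_pos: [511.6, 77.3, 57.6]
orientation: [-0.278, 2.079, -2.08]
ft_force: [0.7, -4.8, 0.5]
width: 0.8
```

```bash
python3 snap.py w13
```

```text
t 13.4 ee [511.6  77.3  57.6] console x,y -5.31 -31.88 F along ex,ey,z -0.54 -4.83 0.53 w 0.76
```

At console y = -31.9 there is a firm stop at 4.8 N, and contact there was predicted at -32.2. Now I'll back off along -y first, then lift.

Call:
servo_tool(moves="0.0013 -0.0048 0 0 0 0; 0.0031 -0.0116 0 0 0 0; 0.0039 -0.0145 0.01 0 0 0; 0.0039 -0.0145 0.04 0 0 0; 0.0 -0.016 0.08 0 0 0; -0.02 -0.02 0.12 0 0 0; -0.04 0 0.15 0 0 0; -0.05 0.02 0.17 0 0 0")

```text
t: 14.45
ee_pos: [460.9, 98.1, 229.8]
orientation: [-0.274, 2.08, -2.079]
ft_force: [0.4, -0.4, -1.0]
width: 0.3
```

Call:
servo_tool(moves="0 0.005 0 0 0 0; 0 0.005 0 0 0 0")

```text
t: 14.7
ee_pos: [461.4, 102.8, 227.2]
orientation: [-0.278, 2.079, -2.08]
ft_force: [0.1, 1.1, -0.6]
width: 0.5
```

```bash
python3 snap.py w14; python3 - <<'E'
from workcell import ctrl
import cv2,numpy as np
for n in("scene","side"):
    im=ctrl.get_image(n);cv2.imwrite(f"pics/{n}14.png",im["pixels"][:,:,::-1])
E
```

```text
t 14.7 ee [461.4 102.8 227.2] console x,y -47.07 5.91 F along ex,ey,z 0.41 0.98 -0.6 w 0.53
```

View pics/w14.png

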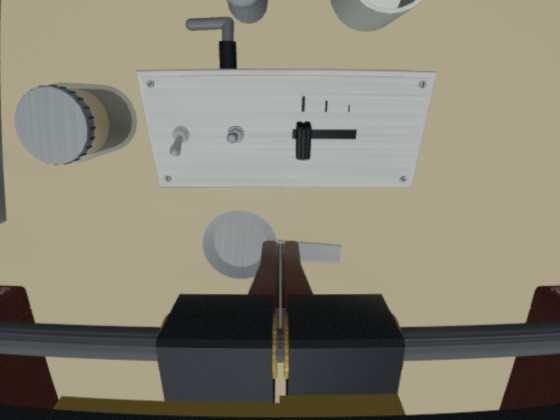

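View pics/scene14.png

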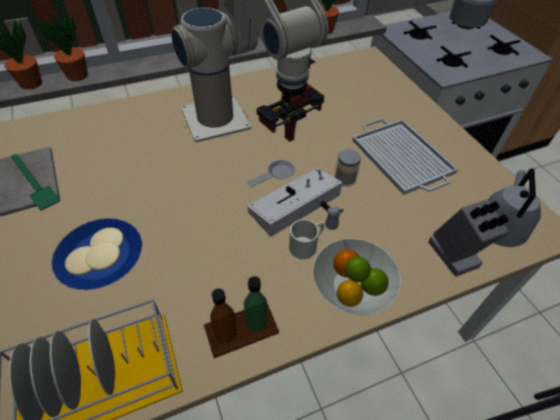

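The lever is at the long mark (head at px (303,140), mark (303,104)), the lamp bat points up the slope and the spare still leans down. One numeric check before handing in.

```bash
python3 - <<'E' 2>/dev/null | grep -v "^\(f\|b\)[-+] \|^\["
from b import *
o,im=pickle.load(open("w14.pkl","rb"));P=pose(im,o)
for L in (22,44): print("cap pred at",L,proj(im,face(p,(0,-60+L,31)),P).round(1))
for a in (-.25,.25): print("lamp tip",a,proj(im,face(p,tip(50,a)),P).round(1),"spare",proj(im,face(p,tip(105,a)),P).round(1))
px=im["pixels"].astype(int);m=(px.max(2)<45)[100:170,285:330];ys,xs=np.nonzero(m)
rows=np.arange(143,158); print("head cols rows143-157",[ (285+xs[ys==r-100].min(),285+xs[ys==r-100].max()) for r in rows if (ys==r-100).any()][::4])
a=np.load("scene0.npz")["pixels"].astype(int);b=cv2.imread("pics/scene14.png")[:,:,::-1].astype(int)
d=(cv2.GaussianBlur(np.abs(a-b).max(2).astype(np.float32),(5,5),0)>25).astype(np.uint8)
n,_,st,_=cv2.connectedComponentsWithStats(d);print("changed blobs x,y,w,h,area",[s.tolist() for s in st[1:] if s[4]>6])
E
python3 - <<'E'
import cv2
i=cv2.imread("pics/w14.png")[60:200,130:330];cv2.imwrite("pics/w14z.png",cv2.resize(i,None,fx=4,fy=4,interpolation=cv2.INTER_CUBIC))
E
```

```text
-1.  -0.2]
wrist [5.08403172e+02 1.09447369e+02 2.64733453e-01] [ 1.2  1.  -1.2  1.2  2.2 -0.5 -2.2 -0.6]
lamp tip pred [226.88344723 149.81508473] [481.59059459 153.98333604  79.42113122] spare [169.30015549 150.05754116]
slot [295.71956153 131.75926895] head cap [344.14481954 143.74518932] pivot [230.36151496 131.76993099]
wrist tri w/ side
cap pred at 22 [327.8 145.4]
cap pred at 44 [304.  145.3]
lamp tip -0.25 [233.1 151.6] spare [174.9 151.8]
lamp tip 0.25 [232.1 138.1] spare [172.7 138.5]
head cols rows143-157 [(np.int64(297), np.int64(309)), (np.int64(297), np.int64(309)), (np.int64(300), np.int64(308)), (np.int64(300), np.int64(308))]
changed blobs x,y,w,h,area [[0, 0, 40, 59, 1324], [235, 0, 4, 7, 21], [252, 0, 77, 52, 2189], [171, 8, 62, 59, 1586], [252, 38, 6, 9, 38], [228, 42, 26, 40, 719], [304, 47, 6, 3, 14], [256, 52, 69, 90, 3252], [205, 56, 11, 13, 58], [0, 60, 3, 6, 14], [0, 75, 54, 93, 2133], [303, 177, 7, 6, 30], [285, 185, 12, 11, 90], [273, 191, 12, 11, 95]]
```

View pics/w14z.png

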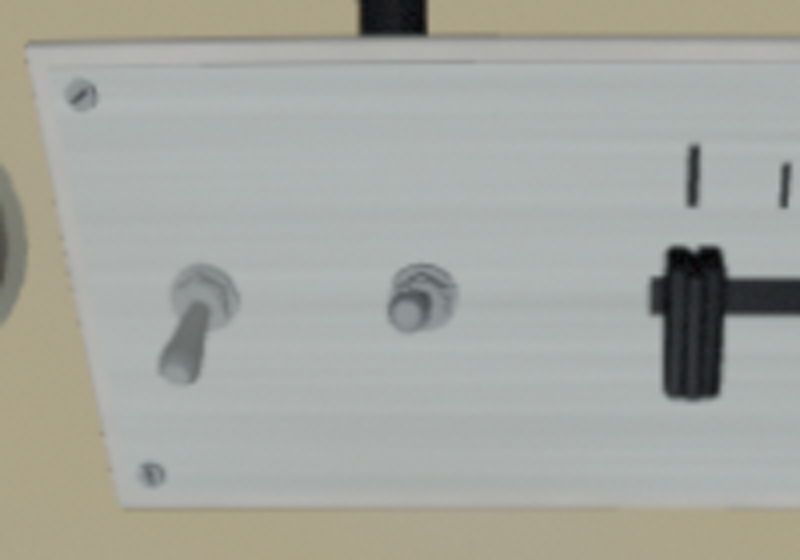

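```bash
python3 -c "
from workcell import ctrl
print(ctrl.get_obs()['t'],ctrl.close_job())"
```

```text
the job is handed in; nothing more can be done
14.85 None
```

The lamp is on and the fan lever is fully home at its second stop. I did the lamp first, using only pushes of the closed fingertips, and handed the job in at 14.85 s.

- **Lamp:** my first push passed above the bat without touching it. The cameras showed the real fingertips ending about 9 mm behind the tool centre point, not 19 mm ahead as stated. Once I lowered the tool to match, the toggle snapped over; the most force I read was about 8 N.
- **Fan lever:** I pushed it past the first click, and it ran on into the second stop by itself. I then crept up to it and felt it stop firmly at about 5 N, within 0.5 mm of where I expected.
- **Last checks:**
  - **Lever:** it appears at column 303, against 304 predicted for the second stop and 328 for the first click.
  - **Lamp tip:** it is at (232, 137.5), against (232, 138) predicted for on.
  - **Rest of the worktop:** the outer toggle still leans down the slope. Comparing overview pictures from before and after, the only changes on the worktop, apart from the arm itself and the strip at the picture's left edge where it first stood, were the lever and the lamp toggle.
- **Disagreements:** besides the fingertip length, the overview and side cameras placed the console up to about 4 mm from the wrist camera's estimate. I worked from the wrist camera.

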